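Renew the filter media column and latch the splash gate

TASK

Renew the media in the filter column of the cabinet: lift the latch bar out of its catch, swing the splash gate wide open, take the spent dark disc out of the clear slotted column and lay it in the glass dish, then stack white ceramic discs flat in the column until the top of the stack is level with the black mark (the discs come in two thicknesses, so pick a combination that comes out right, not above and not below; leave spare discs out of the column). Then push the gate fully shut until the latch bar has dropped back into its catch, and do not disturb the other things on the shelf.

Things in the scene. Friction and masses are not known exactly. Their poses are not given: they have to be found in the camera images.
- cabinet: Media cabinet, fixed: grey base 170 (x) by 240 (y) by 30 mm high with an upright clear slotted column. Origin under the column axis at shelf level; z up, -x is the front, where the clear gate is. Low back wall 83 mm behind the axis, 52 mm high from the shelf. Front corners: hinge post at y +107, 127 mm high; latch post with the steel catch at y -108, 105 mm high.
- column_floor (a point): Centre of the column's floor, 30 mm above the shelf, axes as the cabinet's. The column: two clear curved walls, in front (-x) and behind (+x), 63 mm tall, inner radius 25 mm, outer 30 mm, open at the top, with two full-height slots 36 mm wide facing +y and -y: fingers closing along y can go down the slots with a disc.
- column_mark (a point): Point on the column axis at the fill mark (black line round both walls, with small tabs), 60 mm above the column's floor, 90 mm above the shelf.
- gate (a joint): Gate angle, rad: 0 shut (a stop), up to 2.1 open; the free edge swings out to the front, clockwise seen from above (from the cabinet's -y side to -x, then +y). Light friction, under 1 N at the free edge; stays where it is left. The gate carries a hood that covers the column; a hand over the column is clear of it from about 1.7.
- gate_hinge (a point): On the gate's vertical hinge axis at shelf level, axes as the cabinet's (not turning). Gate: clear 6 mm panel centred on this axis, 36 to 120 mm above the shelf, shut it spans 7 to 189 mm from here towards -y; along its top edge a 5 mm hood (115 to 120 mm high) reaching 132 mm back (+x) over the column.
- latch (a joint): Angle of the gravity latch bar, rad: 0 level, resting on its own stop by its weight (in the catch or not); positive, up to 0.5, with the free end lifted. With the gate shut it clears the catch from about 0.11. The catch has a ramp in front: as the gate is pushed shut (a few N) the bar rides up by itself, then drops in behind.
- latch_pivot (a point): Pivot of the latch bar on the gate, 85 mm from the hinge axis, 76 mm above the shelf, 12 mm in front of the panel's mid-plane. It turns with the gate: -y points along the gate to its free edge, -x out of its front. The bar is 10 mm thick and reaches 126 mm from here, 22 mm past the free edge.
- latch_knob (a point): Middle of the black thumb knob on the latch bar, 65 mm from the pivot (150 mm from the hinge axis), 38 mm in front of the panel's mid-plane, 76 mm above the shelf with the bar down. A 16 mm thick round peg, 42 mm long, along the point's x, straight out of the gate's front; pinch it from above with fingers closing along y.
- thick1: A thick round white ceramic media disc, 44 mm diameter, 20 mm high, lying flat on the shelf; origin at its centre, z along its axis. 50 to 80 g. May be absent.
- thick2: A thick round white ceramic media disc, 44 mm diameter, 20 mm high, lying flat on the shelf; origin at its centre, z along its axis. 50 to 80 g. May be absent.
- thin1: A thin round white ceramic media disc, 44 mm diameter, 10 mm high, lying flat on the shelf; origin at its centre, z along its axis. 25 to 40 g.
- thin2: A thin round white ceramic media disc, 44 mm diameter, 10 mm high, lying flat on the shelf; origin at its centre, z along its axis. 25 to 40 g.
- thin3: A thin round white ceramic media disc, 44 mm diameter, 10 mm high, lying flat on the shelf; origin at its centre, z along its axis. 25 to 40 g.
- thin4: A thin round white ceramic media disc, 44 mm diameter, 10 mm high, lying flat on the shelf; origin at its centre, z along its axis. 25 to 40 g.
- thin5: A thin round white ceramic media disc, 44 mm diameter, 10 mm high, lying flat on the shelf; origin at its centre, z along its axis. 25 to 40 g.
- spent: The spent media disc: dark charcoal grey, 44 mm diameter, 10 mm high, lying on the column's floor at the start; origin at its centre, z along its axis. 30 g.
- dish: Round glass feeding dish, loose: 110 mm across at the rim, 22 mm high, flat inner floor about 90 mm across and 5 mm above its underside, flared wall 4 mm thick; origin at the centre of its underside. 250 g.
- breeder: Bystander: clear acrylic open breeder box, 100 by 160 by 80 mm high; origin at the centre of its underside.
- shard: Bystander: terracotta half-pipe pot shard shelter, about 90 mm long, 80 mm wide, 40 mm high; origin at the centre of its underside.
- check_valve: Bystander: small black plastic check valve, 50 mm long, 20 mm thick, lying among the discs; origin at the centre of its underside.
- food_jar: Bystander: lidded food jar, 60 mm across, 75 mm high; origin at the centre of its underside.
- scraper: Bystander: black and grey magnet glass scraper, 80 by 40 by 32 mm high; origin at the centre of its underside.
Not all that is in view belongs to the job. Leave any red or turquoise look-alike of the thick1 alone.

How it is judged:
On the way, in this order (a step that is already met when the one before it is completed fails the run):
1. the latch bar is lifted clear of its catch (value of joint latch above 0.1 rad and value of joint gate below 0.2 rad), for 0.05 s.
2. the gate is swung wide open (at least 1.4 rad) (value of joint gate above 1.4 rad), for 0.2 s.
3. the spent disc is out of the column (60 mm or more aside) (horizontal distance between spent and column_floor above 0.06 m), for 0.1 s.
4. the top of the disc stack in the column is level with the mark and the discs are let go (((z of thick1 in the frame of column_floor between 0.046 and 0.054 m and horizontal distance between thick1 and column_floor below 0.008 m and angle between the z axis of thick1 and the z axis of column_floor, either way round below 0.12 rad and linear speed of thick1 below 0.03 m/s) or (z of thick2 in the frame of column_floor between 0.046 and 0.054 m and horizontal distance between thick2 and column_floor below 0.008 m and angle between the z axis of thick2 and the z axis of column_floor, either way round below 0.12 rad and linear speed of thick2 below 0.03 m/s) or (z of thin1 in the frame of column_floor between 0.051 and 0.059 m and horizontal distance between thin1 and column_floor below 0.008 m and angle between the z axis of thin1 and the z axis of column_floor, either way round below 0.12 rad and linear speed of thin1 below 0.03 m/s) or (z of thin2 in the frame of column_floor between 0.051 and 0.059 m and horizontal distance between thin2 and column_floor below 0.008 m and angle between the z axis of thin2 and the z axis of column_floor, either way round below 0.12 rad and linear speed of thin2 below 0.03 m/s) or (z of thin3 in the frame of column_floor between 0.051 and 0.059 m and horizontal distance between thin3 and column_floor below 0.008 m and angle between the z axis of thin3 and the z axis of column_floor, either way round below 0.12 rad and linear speed of thin3 below 0.03 m/s) or (z of thin4 in the frame of column_floor between 0.051 and 0.059 m and horizontal distance between thin4 and column_floor below 0.008 m and angle between the z axis of thin4 and the z axis of column_floor, either way round below 0.12 rad and linear speed of thin4 below 0.03 m/s) or (z of thin5 in the frame of column_floor between 0.051 and 0.059 m and horizontal distance between thin5 and column_floor below 0.008 m and angle between the z axis of thin5 and the z axis of column_floor, either way round below 0.12 rad and linear speed of thin5 below 0.03 m/s)) and (z of thick1 in the frame of column_floor below 0.054 m or horizontal distance between thick1 and column_floor above 0.045 m) and (z of thick2 in the frame of column_floor below 0.054 m or horizontal distance between thick2 and column_floor above 0.045 m) and (z of thin1 in the frame of column_floor below 0.059 m or horizontal distance between thin1 and column_floor above 0.045 m) and (z of thin2 in the frame of column_floor below 0.059 m or horizontal distance between thin2 and column_floor above 0.045 m) and (z of thin3 in the frame of column_floor below 0.059 m or horizontal distance between thin3 and column_floor above 0.045 m) and (z of thin4 in the frame of column_floor below 0.059 m or horizontal distance between thin4 and column_floor above 0.045 m) and (z of thin5 in the frame of column_floor below 0.059 m or horizontal distance between thin5 and column_floor above 0.045 m) and contact force between each of thick1, thick2, thin1, thin2, thin3, thin4, thin5, spent and the fingers below 0.1 N), for 0.3 s.
At the end, for the whole second after the job is handed in: The top disc lies flat (0.12 rad) on the column axis (8 mm), its top within 4 mm of the mark, none above it; the spent disc lies in the upright dish (centres within 35 mm); all released and at rest; gate shut (under 0.025 rad), latch bar down in its catch (under 0.05 rad) (all of step 4 and horizontal distance between spent and dish below 0.035 m and height (world z) of spent below 0.03 m and angle between the z axis of spent and the z axis of dish, either way round below 0.35 rad and angle between dish's own z axis and vertical below 0.2 rad and linear speed of spent below 0.03 m/s and value of joint gate below 0.025 rad and value of joint latch below 0.05 rad and velocity of joint gate below 0.02 rad/s); the robot touches nothing.
It fails at once if a bystander (breeder box, pot shard, check valve, jar or scraper) is moved more than 30 mm (distance of any of breeder, shard, check_valve, food_jar, scraper from where it was at the start of the episode above 0.03 m).
Of thick1, thick2 only 1 to 2 are there at a start; the rules pass over those that are not, and their reading is None.
At some moment in a run one of thick1, thick2, thin1, thin2, thin3, thin4, thin5 may be knocked a few centimetres aside while the robot is not near it.
Once in a run the grip may slacken for a moment while it holds something.
It also fails if it takes over 200 s, if anything falls off the work surface, if the arm or the gripper's body presses on something with over 40 N, if the wrist force passes 120 N, or if a joint passes its speed limit or range.

ROBOT

A 6-joint arm with a two-finger parallel gripper is mounted at the origin on the work surface. World frame = base frame: x ahead of the robot, y to its left, z up, the work surface at z = 0. Lengths are in m, angles in rad, forces in N, time in s.
With the tool pointing down it reaches from about 0.375 to 0.975 m from the base axis. Payload 3.8 kg.
Tool frame: the origin (TCP) lies at the very end of the fingers, on their centre line; the grasp point (between the pads) lies grasp_offset behind it (grasp_offset is the distance from the TCP to the grasp point, in m); z points along the fingers, y is the line along which they close (so a half turn about z gives the same grasp; the last joint's range is limited). The gripper opens to 85 mm and grips with 20 to 120 N. Pads are 22 mm wide; open, the fingers measure 114 mm over their backs; the gripper's body (76 mm by 85 mm) begins 54 mm behind the grasp point. The pads swing forward as they close: fully open they stand 13 mm farther back than shut.
Start: joints at [1.127, 0.264, 1.604, -0, 1.274, -0.037], TCP at [0.267, 0.62, 0.231] pointing down, gripper open.
Joint ranges: [-2.63, 2.63], [-0.94, 2.18], [0.31, 2.57], [-1.31, 4.45], [0, 2.66], [-2.55, 2.55]. Speed limits (rad/s): [2.57, 2.57, 3.14, 3.14, 3.14, 3.14].

INTERFACE

Orientations are given as a unit quaternion [w, x, y, z].
In Python, from cell import * gives the robot as it stands. Calls block until the motion is done:
- move_pose(position, orientation): joint-space move of the TCP to a pose.
- movel(position, velocity=0.15, rotation=None, guard=None): straight line of the TCP; rotation=None keeps the orientation; velocity is the mean speed in m/s. With guard (N) it stops when the force on the tool has changed by that much, and returns True; else False.
- movej(angles): joint-space move.
- set_gripper(opening): finger opening in m; the grip force is fixed at half the most; returns when the fingers have stopped.
- pause(seconds).
- ik(position, orientation): joint angles nearest the present ones, or None.
- capture(name): name is "side" or "top" or "wrist"; returns a dict with "image" (480x640x3 uint8, blue, green, red), "z_map" (480x640 float32, m along the optical axis (not along the pixel's ray), 0 where there is no reading), "fx", "fy", "cx", "cy" (pixels), "distortion" ([k1, k2, p1, p2, k3] as OpenCV has them; the pictures are not rectified), "T" (4x4, takes a point from camera to world coordinates); the wrist camera has in their place "tool_from_camera" (4x4, takes a point from camera to tool coordinates, whose origin is the TCP and whose axes are the flange's). Camera axes: x right, y down, z forward; pixel columns grow to the right and rows downward; lengths in m; the calibration is good to about 2 mm. A picture is of the moment at which its call begins: read the wrist's pose just before it.
A pose or a line that the arm cannot do raises IKError and nothing moves.
- finish_job(): hands the job in; it is judged then, once.
Readings, each from a call of its own:
- read_time(): time.
- read_q(): joint angles.
- read_joint_vel(): joint speeds.
- read_effort(): joint torques, N m.
- read_tcp_pos(): TCP position.
- read_eef_rot(): TCP orientation.
- read_ft_force(): force on the tool from outside, world axes, zero at the start.
- read_moment(): the same for the moment, N m.
- read_finger_gap(): finger opening in m.
- read_grasp_force(): force on a finger pad.
Only numpy, scipy, OpenCV 4.12 (cv2) and the standard library are available. Lean on these libraries where they do the work, as an engineer would, in place of code of your own. Each camera call takes 0.05 s, during which the arm holds its last target. There are 200 camera calls.

## Working session

There is one attempt and no reset: what is moved stays moved. The work goes in short steps, each a Python script; the robot and the scene stay as the last script left them, time stands still between calls to the robot, and variables do not carry over. Pictures are saved under pics/ and viewed, at most 18 in all, crops included, and the job is handed in when it is done.

```bash
ls; mkdir -p pics; python3 - <<'E'
from cell import *
import cv2,pickle
for n in("top","side","wrist"):
    c=capture(n); cv2.imwrite(f"pics/{n}0.png",c["image"]); pickle.dump(c,open(f"{n}0.pkl","wb"))
    print(n,c["fx"],c["fy"],c["cx"],c["cy"],c["distortion"],c.get("T",c.get("tool_from_camera")))
print(read_time(),read_tcp_pos(),read_eef_rot(),read_finger_gap(),grasp_offset if 'grasp_offset' in globals() else None)
E
```

```text
pics
top 614.016927049277 614.016927049277 328.5038773153044 235.43487350303425 [-0.12007306  0.          0.          0.          0.        ] [[-0.01504706 -0.99702971  0.07553374  0.46424637]
 [-0.99982881  0.01418969 -0.01187476  0.01559727]
 [ 0.01076769 -0.07569949 -0.99707254  1.60824505]
 [ 0.          0.          0.          1.        ]]
side 527.8682697312221 527.8682697312221 321.0267862130431 236.35069670902146 [-0.00573361  0.          0.          0.          0.        ] [[ 0.64974339  0.43841417 -0.62098836  1.31981042]
 [ 0.76013156 -0.36850195  0.53516943 -0.61173109]
 [ 0.00579044 -0.81975565 -0.57268416  0.74490998]
 [ 0.          0.          0.          1.        ]]
wrist 359.8268145777096 359.8268145777096 311.104670146549 237.2836519470362 [-0.0727031  0.         0.         0.         0.       ] [[-2.53720855e-05 -9.48621743e-01 -3.16412369e-01  8.24717071e-02]
 [ 9.99999640e-01 -2.92301496e-04  7.96149275e-04  4.03106747e-04]
 [-8.47732322e-04 -3.16412235e-01  9.48621410e-01 -1.43570575e-01]
 [ 0.00000000e+00  0.00000000e+00  0.00000000e+00  1.00000000e+00]]
0.15 [0.2668023  0.61939826 0.23021088] [-2.16827063e-04  2.01980866e-01  9.79389051e-01 -8.77655001e-04] 0.08547136452234368 0.0187
```

View pics/top0.png

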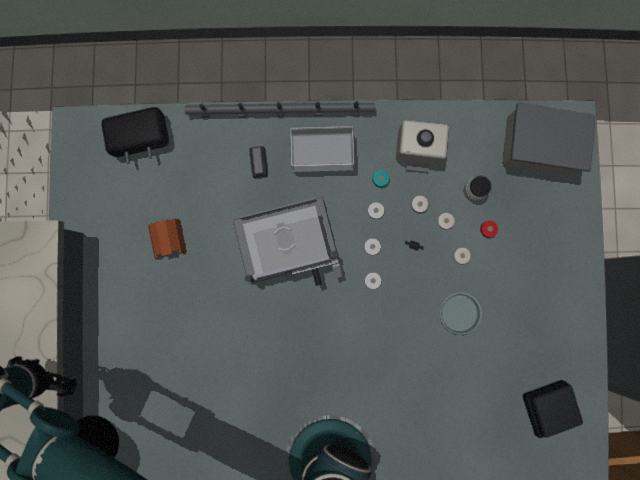

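View pics/side0.png

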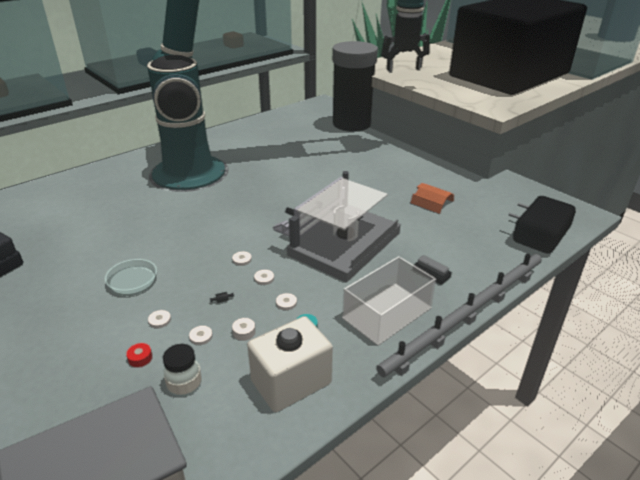

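The top view shows six white discs, at (376,210), (420,204), (446,220), (462,255), (372,246) and (373,281). The look-alikes to leave are turquoise (381,178) and red (489,229). The dish is at (461,313), the check valve at (414,245), and the cabinet around (287,240) with its column at (285,238) and latch knob near (319,278).

```bash
cat > h.py <<'E'
from cell import *
import numpy as np, cv2, pickle
from scipy.spatial.transform import Rotation as R
def wq(q): return R.from_quat([q[1],q[2],q[3],q[0]])
def down(yaw):   # tool z down, closing axis y at angle yaw+90deg; tool x along yaw
    x=np.array([np.cos(yaw),np.sin(yaw),0]); z=np.array([0,0,-1.]); y=np.cross(z,x)
    q=R.from_matrix(np.c_[x,y,z]).as_quat(); return [q[3],q[0],q[1],q[2]]
def cap(n):
    p=np.array(read_tcp_pos()); r=wq(read_eef_rot()); c=capture(n)
    if n=="wrist":
        T=np.eye(4); T[:3,:3]=r.as_matrix(); T[:3,3]=p; c["T"]=T@np.array(c["tool_from_camera"])
    return c
def KD(c): return np.array([[c["fx"],0,c["cx"]],[0,c["fy"],c["cy"]],[0,0,1.]]),np.array(c["distortion"],float)
def cast(c,uv,z):
    K,D=KD(c); uv=np.atleast_2d(np.array(uv,float))
    n=cv2.undistortPoints(uv[:,None],K,D)[:,0]; T=np.array(c["T"])
    d=np.c_[n,np.ones(len(n))]@T[:3,:3].T; o=T[:3,3]
    return o+d*((z-o[2])/d[:,2])[:,None]
def proj(c,P):
    K,D=KD(c); T=np.linalg.inv(np.array(c["T"]))
    return cv2.projectPoints(np.atleast_2d(np.array(P,float)),cv2.Rodrigues(T[:3,:3])[0],T[:3,3],K,D)[0][:,0]
def world(c,u,v):   # by depth
    K,D=KD(c); z=c["z_map"][v,u]; n=cv2.undistortPoints(np.array([[[u,v]]],float),K,D)[0,0]
    return (np.array(c["T"])@[n[0]*z,n[1]*z,z,1])[:3]
def blobs(c,m,amin,amax,z):
    k,l,s,ce=cv2.connectedComponentsWithStats(m.astype(np.uint8)*255)
    out=[]
    for i in range(1,k):
        if amin<s[i,4]<amax:
            cs,_=cv2.findContours((l==i).astype(np.uint8),cv2.RETR_EXTERNAL,cv2.CHAIN_APPROX_NONE)
            (u,v),r=cv2.minEnclosingCircle(cs[0]); M=cv2.moments(cv2.convexHull(cs[0]))
            u,v=M["m10"]/M["m00"],M["m01"]/M["m00"]
            ring=c["z_map"][l==i]; out.append((u,v,r,s[i,4],cast(c,(u,v),z)[0],np.median(ring[ring>0])))
    return out
E
python3 - <<'E'
from h import *
c=pickle.load(open("top0.pkl","rb")); im=c["image"]
h=cv2.cvtColor(im,cv2.COLOR_BGR2HSV)
K,D=KD(c)
for b in blobs(c,(h[...,2]>165)&(h[...,1]<60),60,1000,.012):
    u,v,r,a,P,z=b
    w=world(c,int(u)-5,int(v)); w2=world(c,int(u)+6,int(v))
    print(round(u),round(v),round(r,1),a,P.round(4),w[2].round(4),w2[2].round(4))
for n,p,z in(("dish",(461,313),.02),("col",(285,238),.09),("knob",(319,280),.076),("FL",(248,282),.03),("FR",(340,262),.03),("BR",(324,200),.05),("BL",(236,217),.05)): print(n,cast(c,p,z)[0].round(3))
cv2.imwrite("pics/cab0.png",cv2.resize(im[185:300,220:360],(800,657),interpolation=cv2.INTER_CUBIC)[:600])
E
```

```text
418 141 22.7 384 [ 0.8334 -0.2443  0.012 ] 0.1011 0.1207
419 204 7.4 105 [ 0.6654 -0.2433  0.012 ] 0.0204 0.0235
375 210 7.4 135 [ 0.6507 -0.1272  0.012 ] 0.0095 0.0104
372 246 7.6 143 [ 0.556  -0.1165  0.012 ] 0.0131 0.0068
372 280 7.5 141 [ 0.4673 -0.1154  0.012 ] 0.0059 0.0086
dish [ 0.378 -0.344  0.02 ]
col [0.574 0.105 0.09 ]
knob [0.469 0.023 0.076]
FL [0.467 0.205 0.03 ]
FR [ 0.515 -0.032  0.03 ]
BR [0.673 0.007 0.05 ]
BL [0.633 0.233 0.05 ]
```

View pics/cab0.png

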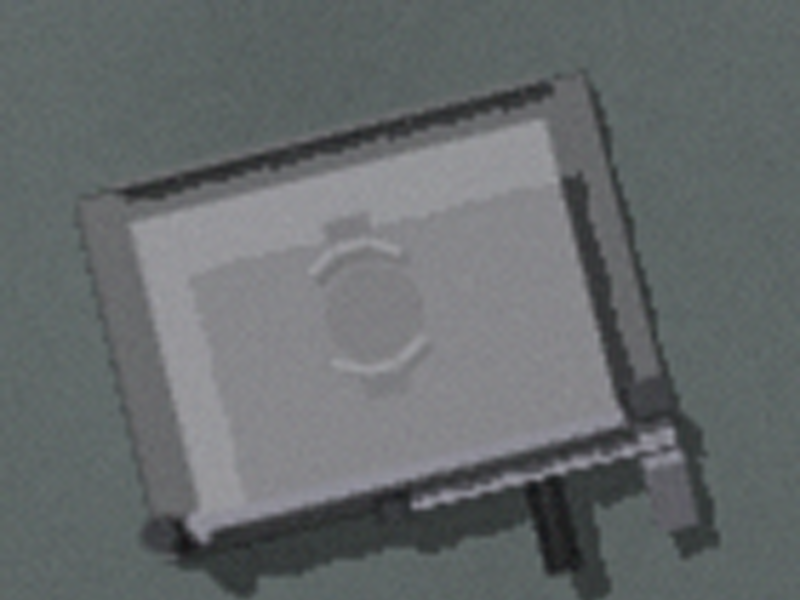

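The close crop shows the column centre at crop (373,308), the hinge post at (165,533), the black knob at (553,525) and the catch at (675,480). Next is a wrist view.

```bash
python3 - <<'E'
from h import *
move_pose([0.53,0.10,0.40],down(np.pi+0.2))
c=cap("wrist"); pickle.dump(c,open("w1.pkl","wb")); cv2.imwrite("pics/w1.png",c["image"])
move_pose([0.50,-0.20,0.40],down(np.pi+0.2))
c=cap("wrist"); pickle.dump(c,open("w2.pkl","wb")); cv2.imwrite("pics/w2.png",c["image"])
print(read_time(),read_q())
E
```

```text
3.5833 [-4.24824075e-01 -5.48754375e-02  1.65026035e+00  6.09157293e-04
  1.54623024e+00 -2.19714355e+00]
```

View pics/w1.png

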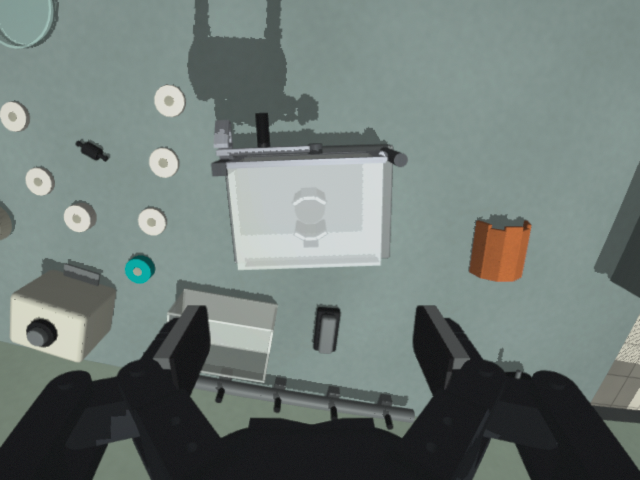

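View pics/w2.png

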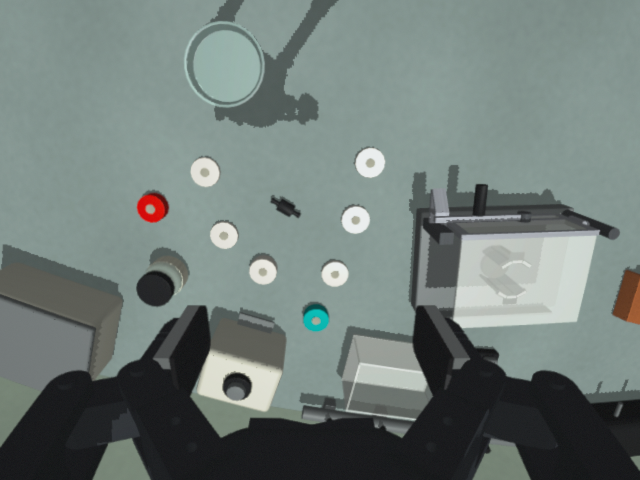

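w1 shows the knob at (262,115–145), the hinge post top at (398,158), the latch post at (220,168) and the column at (310,210). w2 shows six white discs spread around the check valve (285,206), the dish at (225,65), and the red (152,208) and turquoise (316,319) ones.

```bash
python3 - <<'E'
from h import *
t=pickle.load(open("top0.pkl","rb"));a=pickle.load(open("w1.pkl","rb"));b=pickle.load(open("w2.pkl","rb"))
def s(u,v): return (220+u/5.714,185+v/5.714)
for n,c,p,z in(("hinge t",t,s(165,533),.127),("hinge w1",a,(398,158),.127),("hinge w2",b,(612,231),.127),
 ("lpost t",t,s(650,393),.105),("lpost w1",a,(219,168),.105),("lpost w2",b,(438,236),.105),
 ("col t",t,s(367,308),.093),("col w1",a,(310,212),.093),
 ("knob t",t,s(553,525),.084),("knob tip w1",a,(262,114),.084),("knob tip w2",b,(481,184),.084)): print(n,cast(c,p,z)[0].round(4))
h=cv2.cvtColor(b["image"],cv2.COLOR_BGR2HSV)
for q in blobs(b,(h[...,2]>170)&(h[...,1]<45),250,1200,.01):
    u,v,r,A,P,z=q
    rr=[]
    for k in range(16):
        uu,vv=int(u+.7*r*np.cos(k*.393)),int(v+.7*r*np.sin(k*.393)); rr.append(world(b,uu,vv)[2])
    print(round(u,1),round(v,1),round(r,1),A,P.round(4),"z",np.median(rr).round(4))
T=b["z_map"]; print("dish",cast(b,(225,64),.022)[0])
# dish rim circle
g=b["image"]
cv2.imwrite("pics/w1z.png",cv2.resize(a["image"][100:280,200:420],(800,655),interpolation=cv2.INTER_CUBIC)[:600])
E
```

```text
hinge t [0.4757 0.1914 0.127 ]
hinge w1 [0.4718 0.1915 0.127 ]
hinge w2 [0.4706 0.1916 0.127 ]
lpost t [ 0.5329 -0.0145  0.105 ]
lpost w1 [ 0.5279 -0.0128  0.105 ]
lpost w2 [ 0.5289 -0.0241  0.105 ]
col t [0.572  0.1072 0.093 ]
col w1 [0.563  0.1071 0.093 ]
knob t [0.4771 0.028  0.084 ]
knob tip w1 [0.4561 0.0258 0.084 ]
knob tip w2 [0.4541 0.0194 0.084 ]
205.3 60.8 41.9 272 [ 0.3731 -0.3717  0.01  ] z 0.005
370.1 162.6 15.4 704 [ 0.4638 -0.1167  0.01  ] z 0.011
204.2 172.2 15.2 659 [ 0.5262 -0.3545  0.01  ] z 0.0111
355.3 220.0 14.6 611 [ 0.5533 -0.1173  0.01  ] z 0.0111
223.4 235.5 14.0 563 [ 0.6189 -0.3138  0.01  ] z 0.011
262.4 271.7 13.7 536 [ 0.6676 -0.2439  0.01  ] z 0.0216
334.6 274.2 13.7 532 [ 0.6486 -0.1286  0.01  ] z 0.0118
dish [ 0.3733535  -0.34134811  0.022     ]
```

View pics/w1z.png

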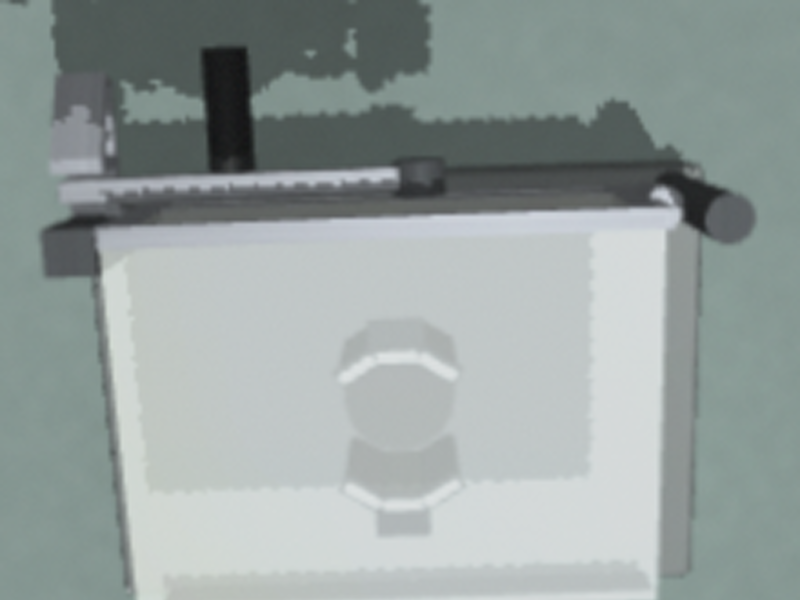

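```bash
python3 - <<'E'
from h import *
a=pickle.load(open("w1.pkl","rb"))
f=lambda u,v,z: cast(a,(200+u/3.636,100+v/3.636),z)[0][:2]
H=f(730,220,.127);L=f(72,238,.105);C=(f(400,357,.093)+f(403,503,.093))/2;k1=f(226,48,.08);k2=f(232,172,.08)
print("H",H,"L",L,"C",C,"spent?",f(400,405,.04)); 
for n,v in(("L-H",L-H),("knob",k1-k2)): print(n,np.linalg.norm(v),np.degrees(np.arctan2(v[1],v[0])))
print("knob",k1,k2)
for yaw in(.2,.22,.24,.25,.26,.28):
    x=np.array([np.cos(yaw),np.sin(yaw)]);y=np.array([-x[1],x[0]])
    print(yaw,"H rel C",(H-C)@x,(H-C)@y,"L",(L-C)@x,(L-C)@y,"k1,k2",(k1-C)@x,(k1-C)@y,(k2-C)@x,(k2-C)@y)
p=lambda u,v: f(u,v,.118)
# gate front top edge & rear base edges
for q in((100,240),(665,222)): print("gate top",q,p(*q))
E
```

```text
H [0.47387313 0.19538709] L [ 0.52461126 -0.01219552] C [0.57159365 0.10943099] spent? [0.57551735 0.10952789]
L-H 0.21369346878914822 -76.26484903298918
knob 0.041211710392983915 -167.72851090353504
knob [0.45521559 0.02529959] [0.49548567 0.0340589 ]
0.2 H rel C -0.07869577649460234 0.10365677542822986 L -0.07020933328274005 -0.10986811512261552 k1,k2 -0.13077257874769432 -0.05933361803844425 -0.08956501032046299 -0.05874934256383892
0.22 H rel C -0.0766070405616401 0.10520985536846876 L -0.07239250769870142 -0.10844204917695267 k1,k2 -0.13193301835461074 -0.056706474495385954 -0.09072200643587766 -0.05694641229819934
0.24 H rel C -0.07448766283386678 0.10672085276933964 L -0.07454672607680388 -0.10697260785749377 k1,k2 -0.13304068651326878 -0.05405664911860575 -0.09184271495832862 -0.055120704226915854
0.25 H rel C -0.07341674774078798 0.1074603809849583 L -0.07561270702145717 -0.10622180443529684 k1,k2 -0.13357459201616612 -0.05272356161687753 -0.09238932071637941 -0.05419953637213072
0.26 H rel C -0.0723384910341155 0.10818916325202851 L -0.0766711267584187 -0.10546037892117427 k1,k2 -0.13409514017117366 -0.051385201802923795 -0.09292668761934943 -0.053272948608874514
0.28 H rel C -0.07016038480245093 0.10961419951191952 L -0.07876486001159823 -0.10390596723940594 k1,k2 -0.13509595756092144 -0.04869320109164758 -0.0939734908443285 -0.051403884521686136
gate top (100, 240) [ 5.21263820e-01 -2.55088506e-04]
gate top (665, 222) [0.47936602 0.1773011 ]
```

```bash
cat >> h.py <<'E'
PSI=0.23; C0=np.array([.5716,.1090])
def cab(x,y,psi=PSI): c,s=np.cos(psi),np.sin(psi); return C0+[c*x-s*y,s*x+c*y]
HG=np.array([-.074,.095])
def gate(th,out,along):  # point: 'out' in front of panel mid-plane, 'along' from hinge axis, gate angle th
    c,s=np.cos(-th),np.sin(-th); v=np.array([-out,-along]); return cab(*(HG+[c*v[0]-s*v[1],s*v[0]+c*v[1]]))
E
python3 - <<'E'
from h import *
for off in(0,np.pi):
  r=[]
  for th in(0,.3,.6,.9,1.2,1.5,1.7,1.8,1.9,2.0):
    q=ik([*gate(th,.038,.15),.075],down(PSI-th+off)); r.append((th,gate(th,.038,.15).round(3),None if q is None else np.round(q,2)))
  for x in r: print(off,*x)
E
```

```text
0 0 [0.475 0.03 ] [ 0.01  0.05  2.17 -0.    0.93  1.35]
0 0.3 [0.429 0.038] [ 0.03 -0.04  2.26 -0.    0.93  1.67]
0 0.6 [0.388 0.059] [ 0.09 -0.12  2.33 -0.    0.94  2.03]
0 0.9 [0.355 0.091] [ 0.18 -0.18  2.38 -0.    0.95  2.42]
0 1.2 [0.333 0.131] None
0 1.5 [0.323 0.176] None
0 1.7 [0.325 0.207] None
0 1.8 [0.328 0.223] None
0 1.9 [0.332 0.237] [ 0.56 -0.09  2.3  -0.    0.93 -2.48]
0 2.0 [0.338 0.252] [ 0.58 -0.06  2.27 -0.    0.93 -2.36]
3.141592653589793 0 [0.475 0.03 ] [ 0.01  0.05  2.17 -0.    0.93 -1.79]
3.141592653589793 0.3 [0.429 0.038] [ 0.03 -0.04  2.26 -0.    0.93 -1.47]
3.141592653589793 0.6 [0.388 0.059] [ 0.09 -0.12  2.33 -0.    0.94 -1.11]
3.141592653589793 0.9 [0.355 0.091] [ 0.18 -0.18  2.38 -0.    0.95 -0.72]
3.141592653589793 1.2 [0.333 0.131] [ 0.31 -0.2   2.39 -0.    0.95 -0.29]
3.141592653589793 1.5 [0.323 0.176] [ 0.43 -0.18  2.37 -0.    0.94  0.13]
3.141592653589793 1.7 [0.325 0.207] [ 0.5  -0.14  2.34 -0.    0.94  0.4 ]
3.141592653589793 1.8 [0.328 0.223] [ 0.53 -0.12  2.32 -0.    0.93  0.53]
3.141592653589793 1.9 [0.332 0.237] [ 0.56 -0.09  2.3  -0.    0.93  0.66]
3.141592653589793 2.0 [0.338 0.252] [ 0.58 -0.06  2.27 -0.    0.93  0.78]
```

```bash
python3 - <<'E'
from h import *
p=gate(0,.040,.15); o=down(PSI+np.pi)
set_gripper(.05)
move_pose([*p,.17],o)
c=cap("wrist"); cv2.imwrite("pics/k.png",c["image"])
print(movel([*p,.062],.12,guard=8), read_tcp_pos())
set_gripper(0.0); print("gap",read_finger_gap(),read_grasp_force(),read_ft_force())
movel([*(p+(gate(0,.04,.148)-p)),.079],.06); print(read_tcp_pos(),read_finger_gap(),read_ft_force()); pause(.15)
for th in np.arange(.1,1.96,.1):
    movel([*gate(th,.040,.148),.079],.13,rotation=down(PSI+np.pi-th))
    F=np.array(read_ft_force())
    if np.linalg.norm(F)>35: print("force",th,F);break
print(th,read_finger_gap(),F,read_time())
E
```

```text
False [0.47399062 0.0294056  0.06275538]
gap 0.013903903110791527 58.46792757511139 [-0.75104312 -9.92501438  3.52249796]
[0.47286338 0.02879725 0.07954569] 0.013762830652113145 [ -0.23459763 -10.7678786   -0.16857002]
1.9000000000000001 0.013694151463976779 [-4.1890803  -0.43249956  0.78278889] 12.425
```

```bash
python3 - <<'E'
from h import *
set_gripper(.05); p=read_tcp_pos(); movel([p[0],p[1],.2],.25); set_gripper(.085)
move_pose([*cab(-0.03,0),.32],down(PSI+np.pi))
c=cap("wrist"); pickle.dump(c,open("w3.pkl","wb")); cv2.imwrite("pics/w3.png",c["image"]); print(read_time())
E
```

```text
15.9833
```

View pics/w3.png

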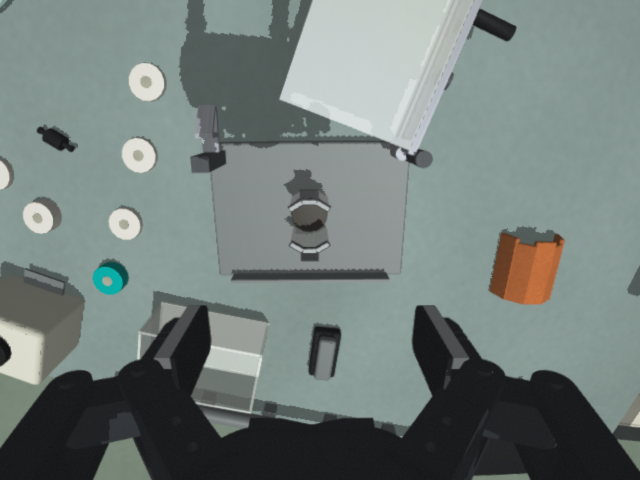

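The gate stands wide open at about 1.9 rad. The column rims are at (309,203) and (309,245), with the dark spent disc visible inside at (309,217). I'll refine the column centre numerically.

```bash
python3 - <<'E'
from h import *
c=pickle.load(open("w3.pkl","rb")); g=cv2.cvtColor(c["image"],cv2.COLOR_BGR2GRAY)
print("old C0 at z.093 px",proj(c,[[*C0,.093],[*cab(-.0275,0),.093],[*cab(.0275,0),.093],[*C0,.04]]).round(1))
m=np.zeros_like(g); m[190:262,280:340]=(g[190:262,280:340]>185)
ys,xs=np.nonzero(m); P=cast(c,np.c_[xs,ys],.093)[:,:2]
x=np.array([np.cos(PSI),np.sin(PSI)]);y=np.array([-x[1],x[0]])
L=np.c_[(P-C0)@x,(P-C0)@y]; f=L[L[:,0]<0];b=L[L[:,0]>0]
from scipy.optimize import least_squares
r=least_squares(lambda q:np.hypot(L[:,0]-q[0],L[:,1]-q[1])-q[2],[0,0,.0275],loss="soft_l1",f_scale=.001); print("rim",len(L),r.x,"ymid",(f[:,1].min()+f[:,1].max())/2,(b[:,1].min()+b[:,1].max())/2,"rms",np.sqrt(np.mean(r.fun**2)))
for q in((216,142),(409,143),(220,273),(401,273)): P=cast(c,q,.03)[0][:2]; print("base",((P-C0)@x).round(4),((P-C0)@y).round(4))
P=cast(c,(424,158.5),.127)[0][:2]; print("hinge post",(P-C0)@x,(P-C0)@y)
E
```

```text
old C0 at z.093 px [[309.7 227.2]
 [309.7 202.2]
 [309.8 251.1]
 [309.9 214.6]]
rim 77 [-0.00030129 -0.00075655  0.02760112] ymid -0.0007518426898649386 -0.0008228679958030682 rms 0.0004347754522176637
base -0.0859 -0.1105
base -0.0847 0.1169
base 0.0822 -0.1188
base 0.0822 0.1202
hinge post -0.07694063763595609 0.10623813383043208
```

```bash
cat >> h.py <<'E'
C0=cab(-.0003,-.0008)
def go(xy,z,yaw,v=.25,**k): return movel([*xy,z],v,rotation=down(yaw),**k)
YAW=PSI+np.pi
E
python3 - <<'E'
from h import *
set_gripper(.062)
move_pose([*C0,.15],down(YAW))
print(movel([*C0,.0315],.1,guard=6),read_tcp_pos(),read_ft_force())
set_gripper(0); print("gap",read_finger_gap(),read_grasp_force())
movel([*C0,.17],.2); print("gap",read_finger_gap(),read_time())
c=cap("wrist"); pickle.dump(c,open("w4.pkl","wb")); cv2.imwrite("pics/w4.png",c["image"])
E
```

```text
False [0.57232345 0.10828738 0.03237457] [ 0.35503506  0.15958717 -0.38465599]
gap 0.04076780613053942 59.731961488723755
gap 0.04041296994184577 19.575
```

View pics/w4.png

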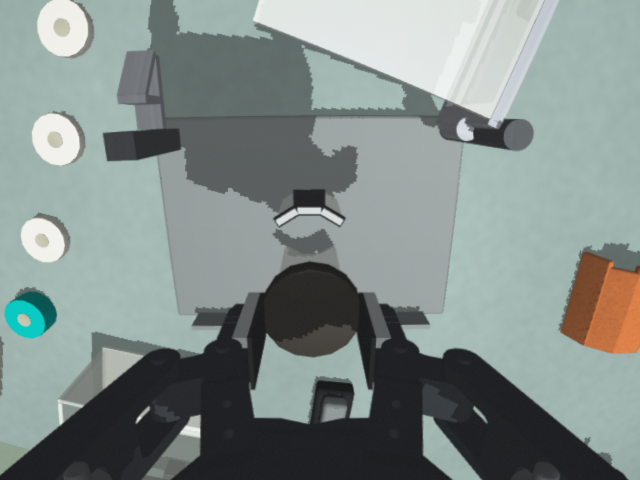

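The spent disc (310,310) is held level at the fingertips and the column is empty. Next it goes to the dish.

```bash
python3 - <<'E'
from h import *
D=np.array([.3755,-.3425])
move_pose([.56,-.05,.19],down(YAW))
move_pose([*(D+[.03,.0]),.17],down(YAW)); print("gap",read_finger_gap(),read_time())
c=cap("wrist"); pickle.dump(c,open("w5.pkl","wb")); cv2.imwrite("pics/w5.png",c["image"])
print(proj(c,[[*D,.022]]))
E
```

```text
gap 0.04060204810603065 21.5667
[[317.23580511 184.04687157]]
```

View pics/w5.png

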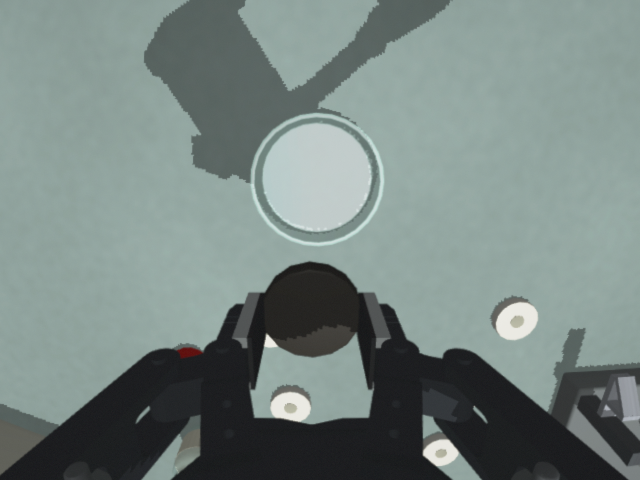

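The dish rim spans 251–384 by 113–246, so its centre is at (317.5,179.5). I'll release the spent disc there, then start on the discs with the thick one.

```bash
cat >> h.py <<'E'
def find(xy,zt,yaw=YAW):
    c=cap("wrist"); h=cv2.cvtColor(c["image"],cv2.COLOR_BGR2HSV)
    B=[]
    for u,v,r,A,P,z in blobs(c,(h[...,2]>170)&(h[...,1]<45),500,6000,zt):
        if np.linalg.norm(P[:2]-xy)<.065:
            zz=[world(c,int(u+.7*r*np.cos(k)),int(v+.7*r*np.sin(k)))[2] for k in np.arange(0,6.2,.4)]
            B.append((np.linalg.norm(P[:2]-xy),P[:2],A,np.median(zz),r))
    return c,sorted(B,key=lambda b:b[0])
def pick(xy,zt,tag):
    set_gripper(.064); move_pose([*xy,.17],down(YAW)); c,B=find(np.array(xy),zt); cv2.imwrite(f"pics/p{tag}.png",c["image"])
    print(tag,"found",[(b[1].round(4),b[2],round(b[3],4)) for b in B])
    if not B or abs(B[0][3]-zt)>.005: return None
    p=B[0][1]; movel([*p,.06],.25); print("guard",movel([*p,.0015],.1,guard=6))
    set_gripper(0); movel([*p,.05],.15); g=read_finger_gap(); print("gap",g,read_grasp_force(),read_time())
    return p if .037<g<.048 else None
def place(h,tag):
    p=read_tcp_pos(); movel([p[0],p[1],.18],.3); move_pose([*C0,.185],down(YAW)); 
    c=cap("wrist"); cv2.imwrite(f"pics/h{tag}.png",c["image"]); g=read_finger_gap()
    if g<.037 or g>.048: print("lost?",g); return False
    zt=.0315+h+.001
    movel([*C0,zt+.02 if h>.03 else .105],.2); s=movel([*C0,zt],.06,guard=6); z=read_tcp_pos()[2]
    print("place stop",s,"z",z,"want",zt,read_ft_force())
    if s and z>zt+.004: return False
    set_gripper(.054); pause(.1); movel([*C0,.18],.25)
    c=cap("wrist"); cv2.imwrite(f"pics/a{tag}.png",c["image"]); print("gap",read_finger_gap(),read_time()); return True
E
python3 - <<'E'
from h import *
c=pickle.load(open("w5.pkl","rb")); D=cast(c,(317.5,179.5),.022)[0][:2]; print(D,read_finger_gap())
movel([*D,.05],.2); print(movel([*D,.013],.08,guard=6),read_tcp_pos())
set_gripper(.054); pause(.2); movel([*D,.17],.25)
c=cap("wrist"); cv2.imwrite("pics/dish.png",c["image"])
r=pick([.6676,-.2439],.021,"T"); print(r,read_time())
if r is not None: print(place(0,"T"))
E
```

```text
[ 0.37183085 -0.34316264] 0.04048150808137777Traceback (most recent call last):
  File "<stdin>", line 3, in <module>
cell.IKError: the arm cannot follow that straight line within its joint ranges
```

```bash
python3 - <<'E'
s=open('h.py').read()
a=s.index("def pick"); b=s.index("def place")
pk=s[a:b].replace("    set_gripper(.064); move_pose([*xy,.17],down(YAW))","    yw=np.pi+np.arctan2(xy[1],xy[0])\n    set_gripper(.064); move_pose([*xy,.17],down(yw))")
open('h.py','w').write(s[:a]+pk+s[b:])
E
python3 - <<'E'
from h import *
D=np.array([0.3718,-0.3432]); yw=np.pi-.5
move_pose([*D,.15],down(yw)); movel([*D,.05],.2); print(movel([*D,.013],.08,guard=6),read_tcp_pos(),read_finger_gap())
set_gripper(.054); pause(.2); movel([*D,.17],.25)
c=cap("wrist"); cv2.imwrite("pics/dish.png",c["image"])
r=pick([.6676,-.2439],.021,"T"); print(r,read_time())
if r is not None: print(place(0,"T"))
a=cv2.imread("pics/aT.png") if r is not None else cv2.imread("pics/pT.png"); d=cv2.imread("pics/dish.png")
cv2.imwrite("pics/m1.png",np.hstack([cv2.resize(d,(400,300)),cv2.resize(a,(400,300))]))
E
```

```text
False [ 0.37174843 -0.3431559   0.01286004] 0.04050067614970442
T found []
None 26.3833
```

View pics/m1.png

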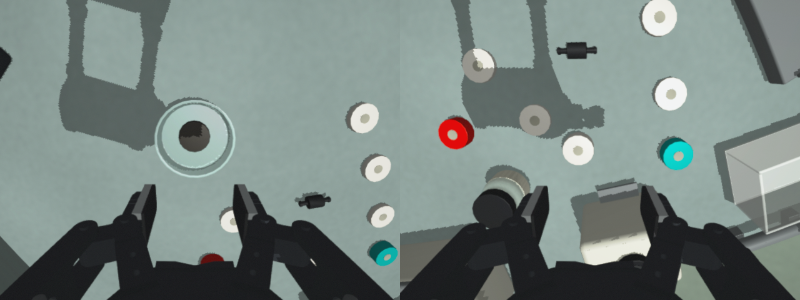

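The spent disc lies in the dish (left half, 194,135). The thick disc is visible near full-scale (285,237) but my mask missed it, and some discs are in the hand's shadow.

```bash
python3 - <<'E'
from h import *
c=cap("wrist"); h=cv2.cvtColor(c["image"],cv2.COLOR_BGR2HSV); im=c["image"]
for n,(u,v) in dict(thick=(285,225),shadowdisc=(855-640+10,205),sd2=(200,105),thin=(432,135),table=(320,140),shadow=(150,180),shadow2=(160,120)).items(): print(n,im[v,u],h[v,u])
m=(h[...,2]>170)&(h[...,1]<45)
for b in blobs(c,m,200,20000,.021): print([np.round(x,3) for x in b])
E
```

```text
thick [237 242 242] [ 30   5 242]
shadowdisc [144 152 153] [ 27  15 153]
sd2 [166 171 151] [ 83  30 171]
thin [244 244 243] [ 90   1 244]
table [165 171 151] [ 81  30 171]
shadow [105 109  96] [ 81  30 109]
shadow2 [101 104  92] [ 83  29 104]
[np.float64(416.143), np.float64(27.506), np.float64(30.796), np.int32(2689), array([ 0.554, -0.121,  0.021]), np.float32(0.266)]
[np.float64(459.747), np.float64(32.123), np.float64(11.336), np.int32(203), array([ 0.568, -0.09 ,  0.021]), np.float32(0.275)]
[np.float64(146.971), np.float64(69.811), np.float64(20.935), np.int32(406), array([ 0.511, -0.321,  0.021]), np.float32(0.285)]
[np.float64(64.129), np.float64(142.374), np.float64(79.852), np.int32(7009), array([ 0.534, -0.412,  0.021]), np.float32(0.3)]
[np.float64(131.507), np.float64(91.217), np.float64(26.627), np.int32(786), array([ 0.52 , -0.339,  0.021]), np.float32(0.281)]
[np.float64(170.077), np.float64(96.656), np.float64(18.251), np.int32(470), array([ 0.535, -0.313,  0.021]), np.float32(0.291)]
[np.float64(519.612), np.float64(98.398), np.float64(17.16), np.int32(330), array([ 0.629, -0.056,  0.021]), np.float32(0.291)]
[np.float64(590.853), np.float64(283.571), np.float64(92.331), np.int32(7320), array([ 0.815, -0.017,  0.021]), np.float32(0.3)]
[np.float64(345.945), np.float64(399.027), np.float64(55.274), np.int32(3334), array([ 0.858, -0.276,  0.021]), np.float32(0.264)]
```

```bash
python3 - <<'E'
s=open('h.py').read()
s=s.replace("""for u,v,r,A,P,z in blobs(c,(h[...,2]>170)&(h[...,1]<45),500,6000,zt):""","""m=((h[...,2]>118)&(h[...,1]<21)).astype(np.uint8); m=cv2.morphologyEx(cv2.medianBlur(m,5),cv2.MORPH_OPEN,np.ones((5,5)))>0
    for u,v,r,A,P,z in blobs(c,m,700,4000,zt):
        if r>36: continue""")
open('h.py','w').write(s)
E
python3 - <<'E'
from h import *
r=pick([.6676,-.2439],.021,"T"); print(r,read_time())
if r is not None: print(place(0,"T"))
a=cv2.imread("pics/aT.png") if r is not None else cv2.imread("pics/pT.png"); d=cv2.imread("pics/hT.png") if r is not None else a
cv2.imwrite("pics/m2.png",np.hstack([cv2.resize(d,(400,300)),cv2.resize(a,(400,300))]))
E
```

```text
T found [(array([ 0.6751, -0.2712]), np.int32(1831), np.float64(0.0211))]
guard False
gap 0.04157400184327739 60.930068492889404 29.0917
[ 0.67511778 -0.27119132] 29.0917
place stop True z 0.03296640669004183 want 0.0325 [-0.40883348 -0.57772242  5.22960332]
gap 0.0540889584222857 34.0417
True
```

View pics/m2.png

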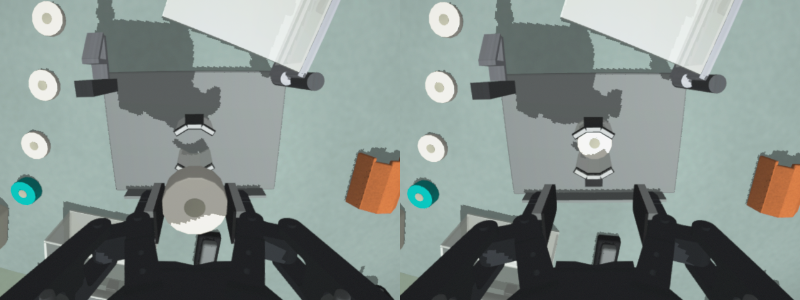

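The thick disc was found knocked about 27 mm aside and now sits in the column (right half, 593,145). Now the thin discs, with a depth check after each.

```bash
cat >> h.py <<'E'
def topz():
    c=cap("wrist"); out=[]
    for zt in(.05,.06,.07,.08,.09):
        uv=proj(c,[[*(C0+[.013*np.cos(k),.013*np.sin(k)]),zt] for k in np.arange(0,6.2,.5)]).astype(int)
        out.append(np.round([np.percentile([world(c,u,v)[2] for u,v in uv],q) for q in(10,50,90)],4))
    return out
E
python3 - <<'E'
from h import *
print(topz()[0])
for i,(xy,h) in enumerate([([.6486,-.1286],.02),([.5533,-.1173],.03)]):
    r=pick(xy,.011,i)
    if r is None or not place(h,i): print("STOP");break
    print("top",topz()[i+1])
E
```

```text
[0.0507 0.0516 0.0518]
0 found [(array([ 0.6471, -0.1288]), np.int32(1791), np.float64(0.0109))]
guard False
gap 0.04050175569810935 60.47787666320801 37.5417
place stop True z 0.05318110332177429 want 0.052500000000000005 [-0.18466789  0.09691851  4.08871347]
gap 0.05395885912069768 41.6083
top [0.0603 0.0611 0.0617]
1 found [(array([ 0.5519, -0.1175]), np.int32(1782), np.float64(0.0115))]
guard False
gap 0.040354547628566544 60.500231981277466 45.0333
place stop True z 0.06315973862683617 want 0.0625 [-0.49836252 -0.2630091   3.84764202]
gap 0.05405090786266581 48.8417
top [0.0709 0.0712 0.072 ]
```

Flat and at the right height each time, so on to the last two.

```bash
python3 - <<'E'
from h import *
for i,(xy,h) in enumerate([([.4638,-.1167],.04),([.6189,-.3138],.05)]):
    r=pick(xy,.011,i+2)
    if r is None or not place(h,i+2): print("STOP");break
    print("top",topz()[i+3])
c=cap("wrist"); cv2.imwrite("pics/end.png",c["image"])
E
```

```text
2 found [(array([ 0.4629, -0.1169]), np.int32(1783), np.float64(0.0109))]
guard False
gap 0.04053033861071254 60.4854941368103 52.3417
place stop True z 0.0731246055673163 want 0.07250000000000001 [-1.09768561  0.74550341  4.3338293 ]
gap 0.053868565408162386 55.9667
top [0.0807 0.0815 0.082 ]
3 found [(array([ 0.6175, -0.3133]), np.int32(1777), np.float64(0.0111))]
guard False
gap 0.04031125629919958 60.49404859542847 60.05
place stop True z 0.093071324420571 want 0.0825 [ 0.76850276 -0.24887482  3.01082019]
STOP
```

View pics/end.png

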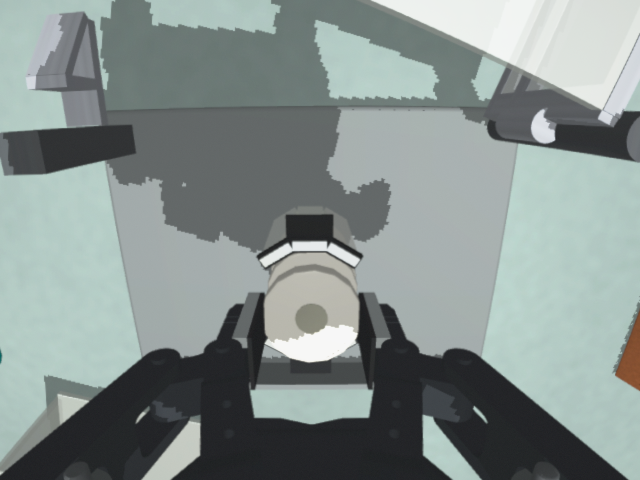

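The last disc stopped 10 mm high, apparently on the rim. I'll compare its seat in the hand with the earlier holds (h2 against h3, same pose).

```bash
python3 - <<'E'
import cv2,numpy as np
ims=[cv2.imread(f"pics/h{i}.png") for i in (0,1,2,3)]
for im in ims:
    col=cv2.cvtColor(im,cv2.COLOR_BGR2HSV); m=((col[...,1]<35)&(col[...,2]>80)).astype(np.uint8); m[:, :262]=0;m[:,360:]=0;m[:255]=0;m[370:]=0
    # bottom edge row per column of the disc
    print([int(np.nonzero(m[:,u])[0].max()) for u in (285,297,310,323,335)])
cv2.imwrite("pics/m3.png",np.hstack([cv2.resize(i[220:400,220:420],(400,360),interpolation=cv2.INTER_CUBIC) for i in ims[2:]]))
E
```

```text
[369, 369, 369, 369, 369]
[369, 369, 369, 369, 369]
[369, 369, 369, 369, 369]
[369, 369, 369, 368, 369]
```

View pics/m3.png

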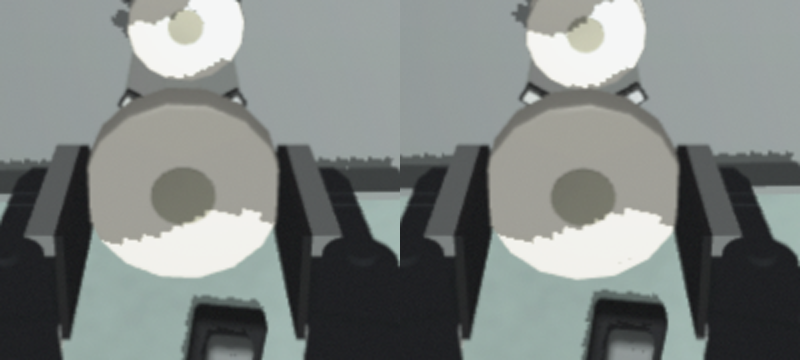

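The disc sits in the hand as before and is already 2 mm inside the rim, so I'll try again gently from here.

```bash
python3 - <<'E'
from h import *
print(read_ft_force(),read_tcp_pos(),read_finger_gap())
movel([*C0,.102],.05); print("free",read_ft_force())
for k in range(3):
    s=movel([*C0,.0825],.03,guard=6); z=read_tcp_pos(); print(s,z,read_ft_force(),read_finger_gap())
    if not s or z[2]<.0855: break
    movel([*C0,z[2]+.003],.05); print("up",read_ft_force())
c=cap("wrist"); cv2.imwrite("pics/e2.png",c["image"])
E
```

```text
[ 0.59637949 -1.1071891   2.57078996] [0.57404037 0.10824103 0.09338392] 0.04057660964882848
free [0.42566107 0.34109744 0.01142994]
True [0.5711405  0.10805757 0.08265712] [-1.19015456  0.36884225  4.71726237] 0.040493011739945094
```

```bash
python3 - <<'E'
from h import *
set_gripper(.054); pause(.1); movel([*C0,.20],.25)
print(topz()[4]); c=cap("wrist"); a=c["image"]; t=cap("top"); pickle.dump(t,open("top1.pkl","wb"))
cv2.imwrite("pics/m4.png",np.hstack([cv2.resize(a[100:340,180:440],(400,369),interpolation=cv2.INTER_CUBIC),cv2.resize(t["image"][170:350,210:500],(400,369))])); print(read_time())
# gate check + push pose IK
for th in np.arange(1.9,-.01,-.2):
    q=ik([*gate(th,.010,.17),.10],down(PSI+np.pi-th)); print(round(th,1),None if q is None else np.round(q,2))
E
```

```text
[0.0906 0.0909 0.0917]
65.325
1.9 [ 0.53 -0.2   2.34 -0.    1.    0.63]
1.7 [ 0.45 -0.25  2.38 -0.    1.01  0.35]
1.5 [ 0.36 -0.28  2.4  -0.    1.02  0.06]
1.3 [ 0.26 -0.28  2.4  -0.    1.02 -0.24]
1.1 [ 0.16 -0.26  2.38 -0.    1.02 -0.54]
0.9 [ 0.09 -0.22  2.35 -0.    1.01 -0.81]
0.7 [ 0.03 -0.16  2.31 -0.    0.99 -1.07]
0.5 [-0.01 -0.1   2.25 -0.    0.99 -1.31]
0.3 [-0.02 -0.03  2.19 -0.    0.98 -1.52]
0.1 [-0.02  0.04  2.12 -0.    0.98 -1.72]
```

View pics/m4.png

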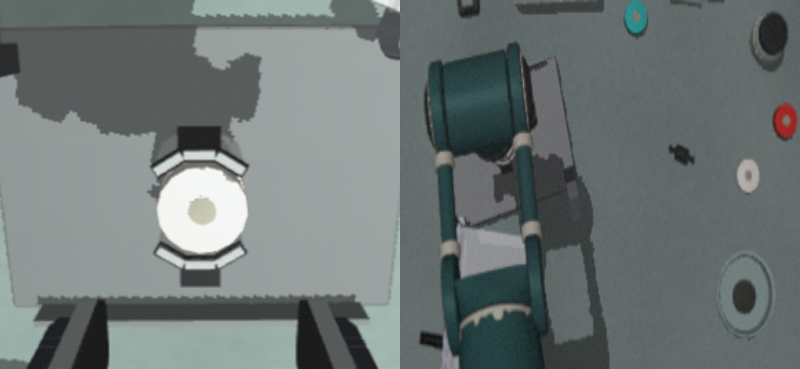

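The top disc is flush with the rim mark: measured .0909, with about +1 mm bias, so about .090. One spare remains and the bystanders are undisturbed. Now I'll shut the gate, pushing on the panel above the latch bar.

```bash
python3 - <<'E'
from h import *
Z=.104; A=.165; O=.014
set_gripper(0)
move_pose([*gate(1.85,.065,A),.22],down(YAW-1.85)); movel([*gate(1.85,.065,A),Z],.2,guard=8)
for th in np.arange(1.8,.29,-.1):
    s=movel([*gate(th,O,A),Z],.13,rotation=down(YAW-th),guard=20)
    if s: print("guard",th,read_ft_force())
F0=np.array(read_ft_force()); print("at .3",F0,read_time())
for th in (.24,.18,.12,.07,.03,0,-.02,-.04,-.06):
    s=movel([*gate(th,O,A),Z],.05,rotation=down(YAW-max(th,0)),guard=25); F=np.array(read_ft_force()); print(round(th,2),s,F.round(1),np.array(read_tcp_pos()).round(4))
    if s and th<=.0: break
pause(.3)
t=cap("top"); c=cap("wrist"); pickle.dump(c,open("w9.pkl","wb")); cv2.imwrite("pics/w9.png",c["image"]); print(read_time())
E
```

```text
at .3 [-0.19114801  0.71806783 -0.28538407] 73.35
0.24 False [ 0.1 -1.1  0.9] [0.4615 0.0191 0.104 ]
0.18 False [0.1 0.4 0.1] [0.4717 0.0183 0.1039]
0.12 False [-0.2  0.2 -0.5] [0.4818 0.0183 0.1039]
0.07 False [-0.3  0.  -0.7] [0.4904 0.0187 0.1041]
0.03 False [-0.   0.1 -0.4] [0.4969 0.0193 0.1041]
0 False [-1.4  0.3 -0.1] [0.501  0.02   0.1036]
-0.02 False [-11.4  -2.6   9.1] [0.5011 0.02   0.1035]
-0.04 False [-21.6  -4.2  17.2] [0.5011 0.02   0.1035]
-0.06 False [-30.9  -6.4  26. ] [0.5011 0.02   0.1035]
76.4
```

View pics/w9.png

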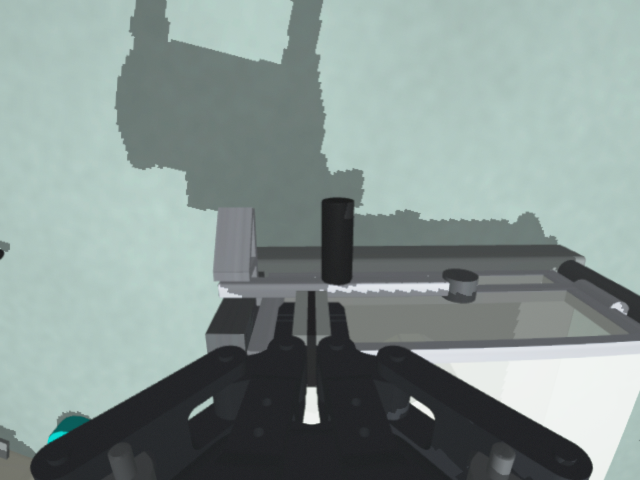

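The gate is against its stop, and the bar (row 288) appears to lie behind the catch (rows 208–280). I'll back off and compare with the initial view.

```bash
python3 - <<'E'
from h import *
movel([*gate(0,.05,.165),.104],.06); movel([*gate(0,.06,.165),.25],.2)
move_pose([0.53,0.10,0.40],down(np.pi+0.2)); pause(.3)
c=cap("wrist"); a=cv2.imread("pics/w1.png"); b=c["image"]
k=lambda i: cv2.resize(i[100:280,200:420],(400,327),interpolation=cv2.INTER_CUBIC)
cv2.imwrite("pics/m5.png",np.hstack([k(a),k(b)])); w=pickle.load(open("w1.pkl","rb"))
for u,v in((230,153),(262,130),(262,120),(300,149)): print((u,v),[round(float(world(x,u,v)[2]),4) for x in(w,c)])
print(read_time(),read_ft_force(),topz()[4])
E
```

```text
(230, 153) [0.0812, 0.0821]
(262, 130) [0.0865, 0.0852]
(262, 120) [0.0849, 0.0859]
(300, 149) [0.0827, 0.0822]
79.3333 [ 0.17856617  0.06514125 -0.15065754] [0.1199 0.1215 0.1224]
```

View pics/m5.png

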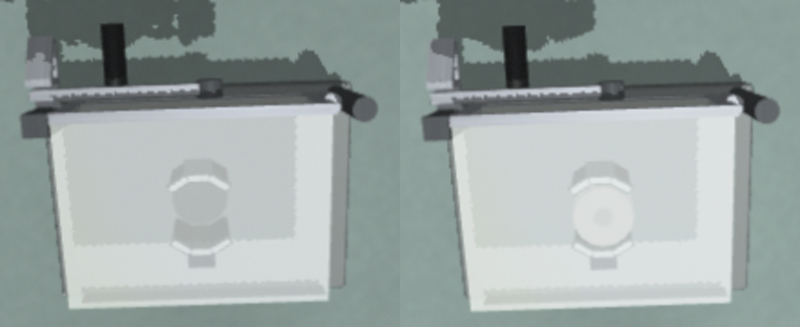

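The gate and latch bar are in the same place as at the start (the two views and depths match), and the stack is centred. Handing in.

```bash
python3 -c "
from cell import *
print(finish_job())"
```

```text
the job is handed in; nothing more can be done
None
```

I handed the job in at about 79 s of robot time, and no verdict came back: the spent disc is in the dish, one thick and four thin discs are stacked level with the mark, and the gate is shut with the latch bar back in its catch.

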